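# Strip the gearbox shaft into its parts nests

### The job

Strip the gearbox shaft that stands upright in its end cover: lift the collar, the bearing, the pinion and the gear wheel off the shaft, and lay each part flat, the same way up, in the wooden nest made for it. The nests' round recesses go up in size as the parts do, each a little wider than its own part and too small for the next: all four parts must end down on the floor of their own recess, released and at rest.

Things in the scene. Friction and masses are not known exactly. Their poses are not given: they have to be found in the camera images.
- end_cover: Round cast gearbox end cover, 90 mm across, 10 mm thick, bolted to the bench, a 15 mm steel shaft standing upright from the boss in its middle; the four parts sit loosely on the shaft, one upon the other. Origin: middle of its underside, at bench height, on the shaft axis; z up. The boss is 44 mm wide at its flat top, 24 mm above the origin; the shaft ends 84 mm above the origin.
- collar: Shaft collar: small plain dark steel ring with a set screw in its side, the topmost and smallest part of the stack. 27 mm outside diameter, 16 mm thick, 17 mm bore (1 mm play round the shaft). Origin: centre of its underside, on its axis; z is its axis and points up. At the start its underside is 76 mm above the bench. Grip it across its outside from above.
- bearing: Sealed ball bearing: steel ring with a black rubber seal round its middle, second from the top. 40 mm outside diameter, 16 mm thick, 17 mm bore (1 mm play round the shaft). Origin: centre of its underside, on its axis; z is its axis and points up. At the start its underside is 60 mm above the bench. Grip it across its outside from above.
- pinion: Small toothed steel gear, third from the top. 54 mm outside diameter, 20 mm thick, 17 mm bore (1 mm play round the shaft). Origin: centre of its underside, on its axis; z is its axis and points up. At the start its underside is 40 mm above the bench. Grip it across its outside from above.
- gear_wheel: Large toothed steel gear, the lowest and widest part of the stack. 68 mm outside diameter, 16 mm thick, 17 mm bore (1 mm play round the shaft). Origin: centre of its underside, on its axis; z is its axis and points up. At the start its underside is 24 mm above the bench. Grip it across its outside from above.
- nest_collar: Wooden block, 96 x 96 x 20 mm, with a round flat recess 39 mm wide, 5 mm deep, lined with grey felt, in its top: the place of the collar. Fixed, one of four in a low steel tray, 101 mm from centre to centre. Origin: centre of its underside, below the recess's middle; z up; recess floor 15 mm, block top 20 mm above the origin.
- nest_bearing: Wooden block, 96 x 96 x 20 mm, with a round flat recess 53 mm wide, 5 mm deep, lined with grey felt, in its top: the place of the bearing. Fixed, one of four in a low steel tray, 101 mm from centre to centre. Origin: centre of its underside, below the recess's middle; z up; recess floor 15 mm, block top 20 mm above the origin.
- nest_pinion: Wooden block, 96 x 96 x 20 mm, with a round flat recess 67 mm wide, 5 mm deep, lined with grey felt, in its top: the place of the pinion. Fixed, one of four in a low steel tray, 101 mm from centre to centre. Origin: centre of its underside, below the recess's middle; z up; recess floor 15 mm, block top 20 mm above the origin.
- nest_wheel: Wooden block, 96 x 96 x 20 mm, with a round flat recess 81 mm wide, 5 mm deep, lined with grey felt, in its top: the place of the gear wheel. Fixed, one of four in a low steel tray, 101 mm from centre to centre. Origin: centre of its underside, below the recess's middle; z up; recess floor 15 mm, block top 20 mm above the origin.
Not all that is in view belongs to the job. Several things have the shape of the collar; the one meant has the colours described above.

How it is judged:
By the outcome, as a careful person would: the job done as asked, in the order asked, and still so for the second after the job is handed in, with the robot touching nothing.
It also fails if it takes over 99 s, if anything falls off the work surface, if the arm or the gripper's body presses on something with over 40 N, if the wrist force passes 120 N, or if a joint passes its speed limit or range.

### The arm

A 6-joint arm with a two-finger parallel gripper is mounted at the origin on a cart in front of the work surface, level with it; the furniture and walls round the work are solid. World frame = base frame: x ahead of the robot, y to its left, z up, the work surface at z = 0. Lengths are in m, angles in rad, forces in N, time in s.
With the tool pointing down it reaches from about 0.35 to 0.975 m from the base axis. Payload 4.9 kg.
Tool frame: the origin (TCP) lies at the very end of the fingers, on their centre line; the grasp point (between the pads) lies 19 mm behind it; z points along the fingers, y is the line along which they close (so a half turn about z gives the same grasp; the last joint's range is limited). The gripper opens to 85 mm and grips with 20 to 120 N. Pads are 22 mm wide; open, the fingers measure 114 mm over their backs; the gripper's body (76 mm by 85 mm) begins 54 mm behind the grasp point. The pads swing forward as they close: fully open they stand 13 mm farther back than shut.
Start: joints at [1.032, 0.053, 1.613, -0, 1.476, -0.119], TCP at [0.255, 0.571, 0.231] pointing down, gripper open.
Joint ranges: [-3.01, 3.01], [-1.01, 2.22], [0.06, 2.58], [-1.02, 4.17], [0.09, 2.62], [-3.14, 3.14]. Speed limits (rad/s): [2.57, 2.57, 3.14, 3.14, 3.14, 3.14].

### API

Orientations are given as a unit quaternion [w, x, y, z].
In Python, from plant import manip gives the robot as it stands.
- The arm moves only by the tool play_rows, never from a script. Its argument "series" is a list that holds one entry, the list of rows, each a list of 7 numbers: the shift along the world's x, y, z in m, then the turn, a rotation vector about the world's x, y, z in degrees, then the opening, from 0 (shut) to 1 (fully open). In form: [[[dx, dy, dz, rx, ry, rz, grip], ...]]. A call has 1 to 10 rows; each row shifts and turns the commanded pose from where the row before left it; what a row does not reach is not made up. A row lasts 1/10 s, in which the tool goes at most 50 mm and 8.59 degrees, less where a joint would pass 70% of its speed; a pose out of reach is approached as far as the arm can. A call with a gripper value outside its range is refused whole. The fingers move at their own pace and stop on an object; the grip force is fixed at half the most. Time passes only in rows, so rows that do not move let the fingers close. It gives the time, the measured TCP pose, the force, the opening and the grip force at its end, in the units of the state.
- manip.state(): the state, without advancing time (a new reading comes with each control period).
- manip.grab_frame(name): name is "scene" or "side" or "wrist"; returns a dict with "frame" (400x640x3 uint8, blue, green, red), "mtx" (3x3 intrinsics, pixels), "R" (3x3) and "t" (3): a world point X has camera coordinates R X + t. Camera axes: x right, y down, z forward; pixel columns grow to the right and rows downward; lengths in m; the calibration is good to about 2 mm. A picture is of the moment at which its call begins. There is no depth.
- manip.job_done(): hands the job in; it is judged then, once.
The state is a dict: "time": time; "joint_pos": joint angles; "joint_vel": joint speeds; "joint_efforts": joint torques, N m; "tool_pos": TCP position; "tool_rot": TCP orientation; "contact_force": force on the tool from outside, world axes, zero at the start; "ft_torque": the same for the moment, N m; "gripper_width": opening from 0.0 (shut) to 1.0 (fully open); "grasp_force": force on a finger pad.
Only numpy, scipy, OpenCV 4.12 (cv2) and the standard library are available. Lean on these libraries where they do the work, as an engineer would, in place of code of your own. Each camera call takes 0.05 s, during which the arm holds its last target. There are 200 camera calls.

## Working session

There is one attempt and no reset: what is moved stays moved. The work goes in short steps, Python scripts to look and compute and a tool call to move; the robot and the scene stay as the last step left them, time stands still between calls to the robot, and variables do not carry over. Pictures are saved under pics/ and viewed, at most 14 in all, crops included, and the job is handed in when it is done.

Besides the shell and the picture viewer there is one more tool, called after ">>>" as name([rows], argument=value, ...), one row to a line, values as JSON. play_rows: Moves the arm, as the interface text tells. Its arguments: {"type":"object","properties":{"series":{"type":"array"}},"required":["series"]}

```bash
mkdir -p pics; python3 - <<'E'
from plant import manip
import cv2,numpy as np
for n in("scene","side","wrist"):
    f=manip.grab_frame(n);cv2.imwrite(f"pics/{n}0.png",f["frame"]);np.savez(f"pics/{n}0.npz",**f)
    print(n,-f["R"].T@f["t"])
s=manip.state();print(s)
E
```

```text
scene [ 0.0797105  -0.86758548  0.42538001]
side [0.32132643 0.48847029 0.54946335]
wrist [0.17972425 0.60390605 0.37349672]
{'time': 0.15, 'joint_pos': array([ 1.03201404e+00,  5.32322446e-02,  1.61396355e+00,  2.48533956e-05,
        1.47599450e+00, -1.19026345e-01]), 'joint_vel': array([-0.00064985, -0.00188457, -0.00427826,  0.00130809, -0.0026101 ,
        0.00084983]), 'joint_efforts': array([ 7.03537307e-05, -3.94242024e+01, -3.70721483e+01, -1.28177062e-04,
        4.57667717e-03, -2.02060555e-06]), 'tool_pos': array([0.25447256, 0.57032632, 0.23033766]), 'tool_rot': array([-2.69731099e-04,  2.08341643e-01,  9.78055786e-01, -7.52006150e-04]), 'contact_force': array([-0.03186535,  0.02758923, -0.27867106]), 'ft_torque': array([ 0.0044834 , -0.05459872, -0.02047495]), 'grasp_force': 0.0, 'gripper_width': 0.9997485211311827}
```

View pics/scene0.png

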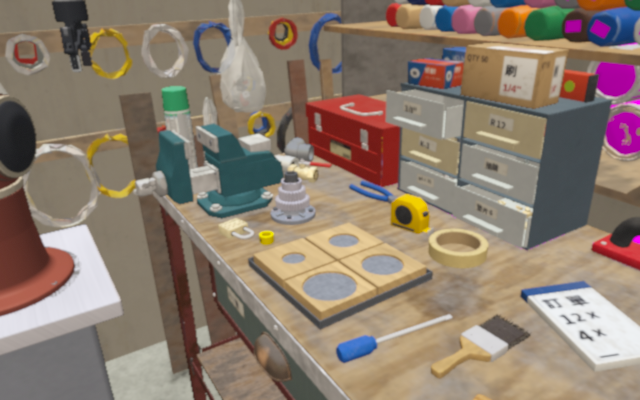

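View pics/side0.png

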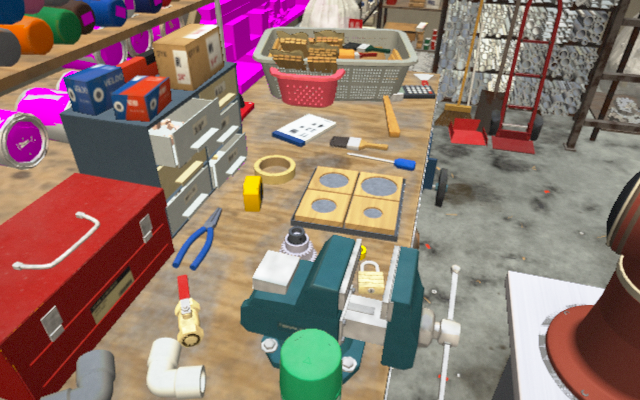

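Scene: stack at (292,205), tray holes at (293,258), (344,241), (383,264), (330,286). Side: stack at (296,240), holes at (372,212), (323,206), (338,180), (380,187); the vise stands close to the stack. I'll zoom in on both.

```bash
python3 - <<'E'
import cv2,numpy as np
a=cv2.imread("pics/scene0.png")[160:325,220:440];b=cv2.imread("pics/side0.png")[150:270,240:420]
a=cv2.resize(a,(400*2,600))[:, :];b=cv2.resize(b,(800,533),interpolation=cv2.INTER_CUBIC)
cv2.imwrite("pics/a.png",a);cv2.imwrite("pics/b.png",b)
E
```

```text
(no output)
```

View pics/a.png

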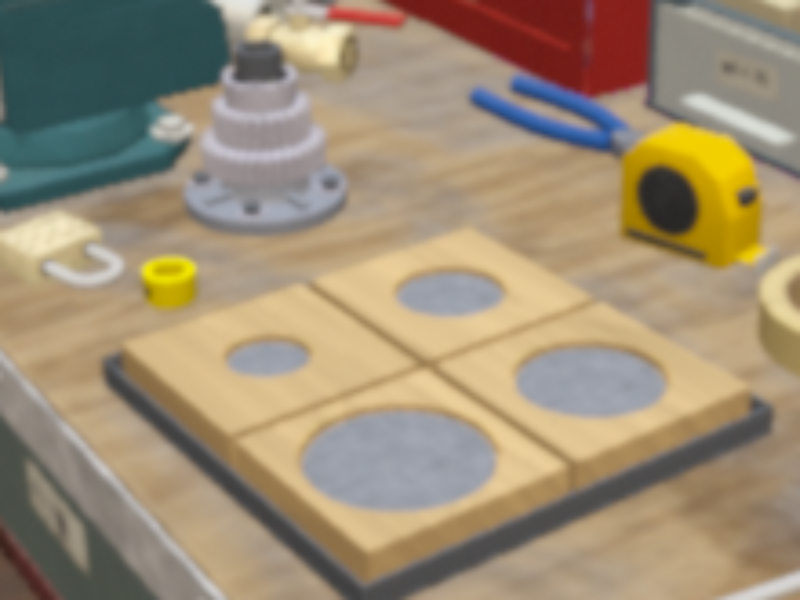

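View pics/b.png

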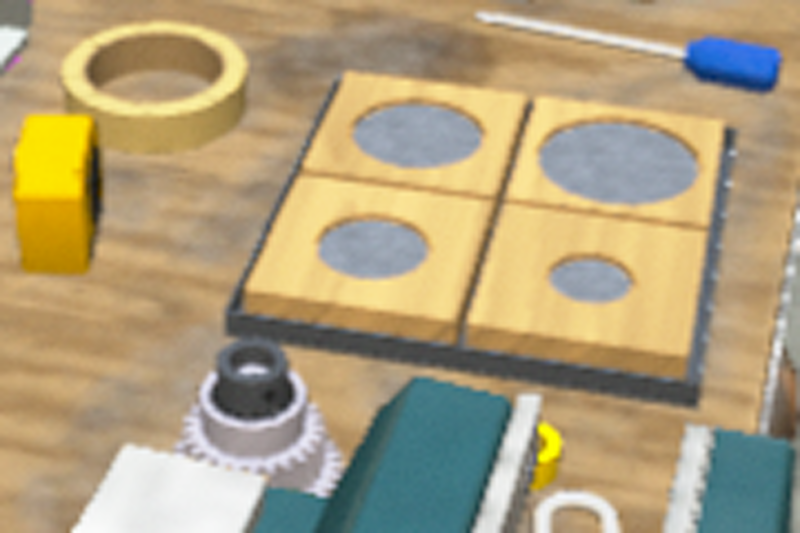

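a.png: collar top (260,47), block-top corners (122,348), (470,229), (752,388), (368,552), centre (425,364). b.png: collar top (253,361), corners (690,357), (245,297), (345,72), (728,122), centre (495,200).

```bash
cat >h.py <<'E'
import numpy as np,cv2
def load(n): return dict(np.load(f"pics/{n}.npz"))
def tri(obs):
    "obs: list of (frame,pixel); returns the least-squares world point"
    A=[];
    for f,(u,v) in obs:
        P=f["mtx"]@np.c_[f["R"],f["t"]]; A+=[u*P[2]-P[0],v*P[2]-P[1]]
    x=np.linalg.svd(np.array(A))[2][-1];return x[:3]/x[3]
def onz(f,uv,z):
    d=f["R"].T@np.linalg.solve(f["mtx"],[*uv,1.]);c=-f["R"].T@f["t"];return c+d*(z-c[2])/d[2]
def proj(f,X): return cv2.projectPoints(np.float64(X).reshape(-1,3),cv2.Rodrigues(f["R"])[0],f["t"],f["mtx"],None)[0][:,0]
E
python3 - <<'E'
from h import *
np.set_printoptions(precision=4,suppress=True)
A=load("scene0");B=load("side0")
P={"collar":((260,47),(253,361)),"cC":((122,348),(690,357)),"cB":((470,229),(245,297)),"cP":((752,388),(345,72)),"cW":((368,552),(728,122)),"mid":((425,364),(495,200)),"hC":((268,355),(592,278)),"hB":((450,292),(374,247)),"hP":((591,380),(418,134)),"hW":((399,458),(619,162)),"yellow":((170,268),(545,440))}
for k,(a,b) in P.items():
    a=np.array(a)/3.636+[220,160];b=np.array(b)/4.444+[240,150]
    X=tri([(A,a),(B,b)]);print(k,X,(proj(A,X)-a).round(1),(proj(B,X)-b).round(1), "z-plane side",onz(B,b,.092 if k=="collar" else .022)[:2], onz(A,a,.092 if k=="collar" else .022)[:2])
W=load("wrist0");print(W["R"],W["t"],W["mtx"])
E
```

```text
collar [ 0.508  -0.0509  0.0905] [[-0.5  0.4]] [[-0.8 -0.7]] z-plane side [ 0.5056 -0.0477] [ 0.5081 -0.0531]
cC [ 0.3571 -0.189   0.0202] [[-0.6  0.3]] [[-0.6 -0.4]] z-plane side [ 0.3556 -0.1859] [ 0.3571 -0.1916]
cB [ 0.5552 -0.1775  0.0192] [[-0.8  0.7]] [[-0.9 -0.9]] z-plane side [ 0.5513 -0.1716] [ 0.5547 -0.1807]
cP [ 0.5642 -0.3757  0.0209] [[-0.3  0.3]] [[-0.2 -0.3]] z-plane side [ 0.5629 -0.373 ] [ 0.5638 -0.3766]
cW [ 0.3653 -0.3844  0.0217] [[-1.2  0.7]] [[-0.9 -0.6]] z-plane side [ 0.3631 -0.3819] [ 0.3673 -0.3843]
mid [ 0.4617 -0.2798  0.0212] [[-0.  0.]] [[-0. -0.]] z-plane side [ 0.4614 -0.2786] [ 0.4611 -0.2809]
hC [ 0.4077 -0.2331  0.0207] [[-0.7  0.4]] [[-0.6 -0.5]] z-plane side [ 0.4059 -0.2301] [ 0.4081 -0.2347]
hB [ 0.5087 -0.2289  0.02  ] [[-0.5  0.4]] [[-0.5 -0.5]] z-plane side [ 0.5065 -0.2248] [ 0.5081 -0.2313]
hP [ 0.5133 -0.3302  0.0196] [[-0.5  0.4]] [[-0.4 -0.4]] z-plane side [ 0.5111 -0.325 ] [ 0.5121 -0.3328]
hW [ 0.4119 -0.3344  0.0193] [[-0.6  0.4]] [[-0.5 -0.4]] z-plane side [ 0.4101 -0.3288] [ 0.4111 -0.3375]
yellow [ 0.4102 -0.1244  0.0167] [[-1.8  1. ]] [[-2.2 -1.5]] z-plane side [ 0.4048 -0.1153] [ 0.4102 -0.1324]
[[ 0.4076  0.9132 -0.0019]
 [ 0.8643 -0.3851  0.3237]
 [ 0.2948 -0.1336 -0.9462]] [-0.624  -0.0437  0.3811] [[297.0758   0.     320.5768]
 [  0.     297.0758 200.1964]
 [  0.       0.       1.    ]]
```

View pics/wrist0.png

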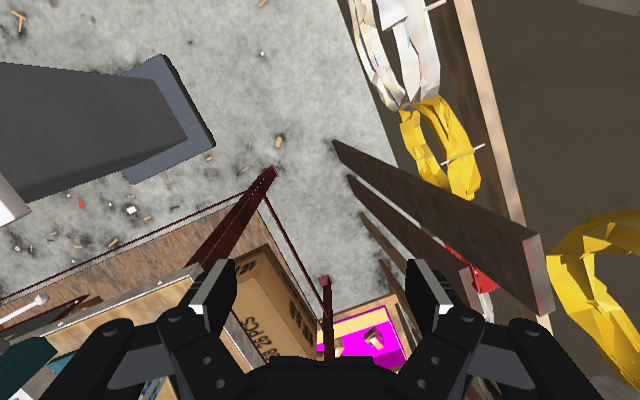

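```bash
python3 - <<'E'
from h import *
np.set_printoptions(precision=3,suppress=True)
A=load("scene0");B=load("side0")
print("bolt",onz(A,(266.8,195),.02),"base corner",onz(A,(272,205),.0))
for n,u in {"anvil near":(300,260),"anvil left":(271,250),"jawtipL":(334,236),"jawtipR":(357,238),"jaw2":(303,287)}.items():
    print(n,*[onz(B,u,z)[:2] for z in(.06,.1,.14)])
for n,u in {"anvil top right":(270,137),"teal top right":(281,160),"jawtop left":(198,127),"jawtop right":(217,125)}.items():
    print(n,*[ (onz(A,u,z)[:2]) for z in(.06,.1,.14)])
E
```

```text
bolt [0.492 0.034 0.02 ] base corner [ 0.497  0.022 -0.   ]
anvil near [ 0.491 -0.016] [0.477 0.025] [0.463 0.066]
anvil left [ 0.544 -0.026] [0.526 0.016] [0.508 0.058]
jawtipL [ 0.453 -0.091] [ 0.442 -0.044] [0.431 0.004]
jawtipR [ 0.414 -0.097] [ 0.406 -0.049] [ 0.399 -0.002]
jaw2 [0.468 0.039] [0.456 0.076] [0.444 0.112]
anvil top right [0.636 0.301] [0.575 0.173] [0.514 0.045]
teal top right [0.571 0.115] [0.517 0.007] [ 0.464 -0.1  ]
jawtop left [0.517 0.52 ] [0.469 0.368] [0.421 0.217]
jawtop right [0.569 0.508] [0.516 0.357] [0.462 0.207]
```

>>> play_rows([
  [[0.0, -0.04, 0.03, 0, 0, 8, 1], [0.02, -0.045, 0.03, 0, 0, 8, 1], [0.02, -0.045, 0.03, 0, 0, 8, 1], [0.02, -0.045, 0.0, 0, 0, 0, 1], [0.02, -0.045, 0, 0, 0, 0, 1], [0.02, -0.045, 0, 0, 0, 0, 1], [0.02, -0.045, 0, 0, 0, 0, 1], [0.02, -0.045, 0, 0, 0, 0, 1], [0.02, -0.045, 0, 0, 0, 0, 1], [0.02, -0.045, 0, 0, 0, 0, 1]],
])

```text
time: 1.15
tool_pos: [0.4296, 0.1358, 0.3132]
tool_rot: [0.0, 0.0, 1.0, 0.0]
contact_force: [0.5, -0.3, 0.4]
gripper_width: 0.998
grasp_force: 0.0
```

>>> play_rows([
  [[0.008, -0.019, 0, 0, 0, 8.5, 1], [0.008, -0.019, 0, 0, 0, 8.5, 1], [0.008, -0.019, 0, 0, 0, 8.5, 1], [0.008, -0.019, 0, 0, 0, 8.5, 1], [0.008, -0.019, 0, 0, 0, 8.5, 1], [0.008, -0.019, 0, 0, 0, 8.5, 1], [0.008, -0.019, -0.02, 0, 0, 8.5, 1], [0.008, -0.019, -0.02, 0, 0, 8.5, 1], [0.008, -0.019, -0.02, 0, 0, 8.5, 1], [0.006, -0.016, -0.02, 0, 0, 8.5, 1]],
])

```text
time: 2.15
tool_pos: [0.5138, -0.0134, 0.2312]
tool_rot: [-0.014, -0.651, 0.759, -0.013]
contact_force: [0.9, -0.5, -0.8]
gripper_width: 1.002
grasp_force: 0.0
```

>>> play_rows([
  [[0, 0, 0, 0, 0, 5, 1], [0, 0, 0, 0, 0, 0, 1], [0, 0, 0, 0, 0, 0, 1]],
])

```text
time: 2.45
tool_pos: [0.5156, 0.0134, 0.2308]
tool_rot: [-0.019, -0.674, 0.738, -0.019]
contact_force: [-0.3, -0.6, 0.4]
gripper_width: 1.0
grasp_force: 0.0
```

```bash
python3 - <<'E'
from plant import manip
import cv2,numpy as np
s=manip.state();print(s["tool_pos"],s["tool_rot"],s["joint_pos"])
f=manip.grab_frame("wrist");cv2.imwrite("pics/w1.png",f["frame"]);np.savez("pics/w1.npz",**f)
print(-f["R"].T@f["t"])
E
```

```text
[0.51564294 0.01341142 0.23076452] [-0.0193116  -0.6738757   0.73835082 -0.01888569] [-0.08885167 -0.20805006  1.86086979 -0.05419083  1.48716075 -3.13471325]
[ 0.50988825 -0.06255142  0.37836614]
```

View pics/w1.png

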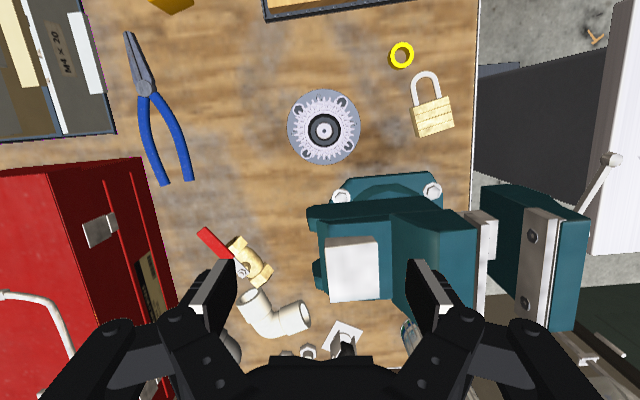

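Wrist view: stack's collar at (323,130), cover centre (323,127), vise to the south (base edge about row 178), last joint at its limit. I'll use a 40° yaw instead.

```bash
cat >>h.py <<'E'
def fix(yaw,rot):
    "rotation vector (deg, world) bringing tool quaternion rot to straight down, turned yaw deg from [0,0,1,0]"
    from scipy.spatial.transform import Rotation as Q
    cur=Q.from_quat(np.r_[rot[1:],rot[0]]);tgt=Q.from_euler('z',yaw,degrees=True)*Q.from_quat([0,1,0,0])
    return (tgt*cur.inv()).as_rotvec(degrees=True)
E
python3 - <<'E'
from h import *
from plant import manip
np.set_printoptions(precision=4,suppress=True)
f=load("w1");g=cv2.cvtColor(f["frame"],cv2.COLOR_BGR2GRAY)
c=g[110:150,300:350];m=((c<75)*255).astype(np.uint8)
k=max(cv2.findContours(m,cv2.RETR_EXTERNAL,cv2.CHAIN_APPROX_NONE)[0],key=cv2.contourArea)
e=cv2.minEnclosingCircle(k);u=np.array(e[0])+[300,110];print(u,e[1],"collar",onz(f,u,.092))
print("cover",onz(f,(323,126.5),.01),"visebase",onz(f,(340,180),.02),onz(f,(400,172),.02))
print(fix(40,manip.state()["tool_rot"]),fix(85,manip.state()["tool_rot"]))
E
```

```text
[323.828  129.8455] 16.420536041259766 collar [ 0.5085 -0.0499  0.092 ]
cover [ 0.5087 -0.0503  0.01  ] visebase [0.4936 0.0149 0.02  ] [0.42   0.0116 0.02  ]
[  2.8837  -1.3393 -44.7161] [ 3.0967 -0.1305  0.2727]
```

>>> play_rows([
  [[-0.001, -0.011, 0, 0.48, -0.22, -7.45, 0.6], [-0.001, -0.011, 0, 0.48, -0.22, -7.45, 0.6], [-0.001, -0.011, 0, 0.48, -0.22, -7.45, 0.6], [-0.001, -0.011, 0, 0.48, -0.22, -7.45, 0.6], [-0.001, -0.01, 0, 0.48, -0.22, -7.45, 0.6], [-0.002, -0.01, 0, 0.48, -0.22, -7.45, 0.6], [0, 0, -0.04, 0, 0, 0, 0.6], [0, 0, -0.04, 0, 0, 0, 0.6], [0, 0, 0, 0, 0, 0, 0.6], [0, 0, 0, 0, 0, 0, 0.6]],
])

```text
time: 3.5
tool_pos: [0.5085, -0.0513, 0.1514]
tool_rot: [-0.0, -0.342, 0.94, 0.0]
contact_force: [0.5, -1.0, 0.3]
gripper_width: 0.599
grasp_force: 0.0
```

```bash
python3 - <<'E'
from h import *
from plant import manip
np.set_printoptions(precision=4,suppress=True)
s=manip.state();print(s["tool_pos"],s["tool_rot"],s["joint_pos"],s["gripper_width"],fix(40,s["tool_rot"]))
f=manip.grab_frame("wrist");cv2.imwrite("pics/w2.png",f["frame"]);np.savez("pics/w2.npz",**f)
print(proj(f,[[.5085,-.0502,.092]]))
E
```

```text
[ 0.5085 -0.0513  0.1514] [-0.0004 -0.3418  0.9398  0.0004] [-0.2463 -0.1594  1.9531  0.0002  1.349  -2.5149] 0.599084504587102 [-0.0276 -0.0533  0.0236]
[[323.5017 218.3417]]
```

View pics/w2.png

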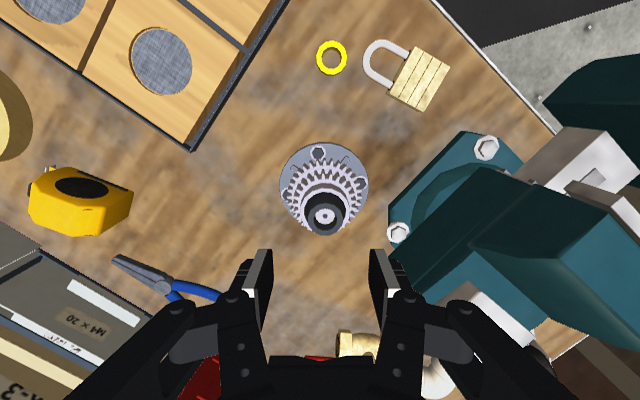

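Collar top at (324,216), as predicted, midway between the open fingers. Descend and grip.

>>> play_rows([
  [[0, 0.001, -0.03, 0, 0, 0, 0.6], [0, 0, -0.025, 0, 0, 0, 0.6], [0, 0, -0.015, 0, 0, 0, 0.6], [0, 0, 0, 0, 0, 0, 0.6], [0, 0, 0, 0, 0, 0, 0], [0, 0, 0, 0, 0, 0, 0], [0, 0, 0, 0, 0, 0, 0], [0, 0, 0, 0, 0, 0, 0]],
])

```text
time: 4.35
tool_pos: [0.5091, -0.0485, 0.0835]
tool_rot: [0.0, -0.342, 0.94, 0.002]
contact_force: [-6.2, 6.6, 7.5]
gripper_width: 0.28
grasp_force: 58.5
```

>>> play_rows([
  [[-0.0005, 0.0005, 0.008, 0, 0, 0, 0], [0, 0, 0.01, 0, 0, 0, 0], [0, 0, 0.02, 0, 0, 0, 0], [0, 0, 0.03, 0, 0, 0, 0], [0, 0, 0.01, 0, 0, 0, 0], [0, 0, 0, 0, 0, 0, 0]],
])

```text
time: 4.95
tool_pos: [0.5102, -0.0499, 0.1622]
tool_rot: [0.002, -0.342, 0.94, -0.002]
contact_force: [-0.1, -0.2, -0.4]
gripper_width: 0.274
grasp_force: 59.2
```

```bash
python3 - <<'E'
from h import *
from plant import manip
np.set_printoptions(precision=4,suppress=True)
s=manip.state();print(s["tool_pos"],s["contact_force"],fix(40,s["tool_rot"]))
f=manip.grab_frame("wrist");cv2.imwrite("pics/w3.png",f["frame"][:,80:560]);np.savez("pics/w3.npz",**f)
E
```

```text
[ 0.5102 -0.0499  0.1622] [-0.1386 -0.1994 -0.3829] [ 0.0787  0.3307 -0.0257]
```

View pics/w3.png

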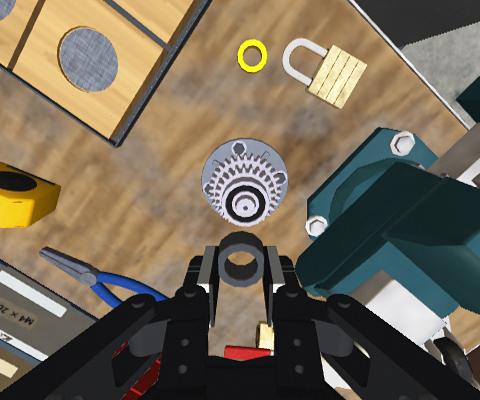

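Collar held, top ring at (240,258) in the crop; the stack below is intact with the bearing on top at (245,205).

```bash
python3 - <<'E'
from h import *
np.set_printoptions(precision=4,suppress=True)
f=load("w3");t=np.array([.5102,-.0499,.1622])
for z in(.0085,-.0075): print(proj(f,t+[0,0,z]))
print(onz(f,(320.5,257),t[2]+.0085)-t)
# nests seen from here: hole of bearing nest
W=load("w2")
hole=[proj(f,[[.5088,-.2290,.0205]]),proj(f,[[.5132,-.33,.0205]])];print(hole)
m=f["frame"].copy();hsv=cv2.cvtColor(m,cv2.COLOR_BGR2HSV);k=((hsv[...,1]<60)*255).astype(np.uint8);k[:, :60]=0;k[120:]=0;k[:,260:]=0
for c in cv2.findContours(k,0,1)[0]:
    if cv2.contourArea(c)>1000: e=cv2.fitEllipse(c);print(e,onz(f,e[0],.018))
E
```

```text
[[323.1862 267.1136]]
[[323.0856 251.9678]]
[-0.0037 -0.0049  0.0085]
[array([[166.5885,  57.393 ]]), array([[ 54.2145, -26.896 ]])]
((168.74400329589844, 59.50010681152344), (53.885074615478516, 65.26374053955078), 149.6719970703125) [ 0.5096 -0.2278  0.018 ]
((265.2586364746094, 51.815914154052734), (67.68269348144531, 76.6154556274414), 170.93673706054688) [ 0.45   -0.1662  0.018 ]
```

>>> play_rows([
  [[-0.01, -0.018, 0, 0, 0, 0, 0], [-0.02, -0.036, 0, 0, 0, 0, 0], [-0.02, -0.036, 0, 0, 0, 0, 0], [-0.02, -0.036, 0, 0, 0, 0, 0], [-0.02, -0.036, 0, 0, 0, 0, 0], [-0.012, -0.021, 0, 0, 0, 0, 0], [0, 0, -0.02, 0, 0, 0, 0], [0, 0, -0.02, 0, 0, 0, 0], [0, 0, 0, 0, 0, 0, 0], [0, 0, 0, 0, 0, 0, 0]],
])

```text
time: 6.0
tool_pos: [0.4055, -0.2317, 0.1177]
tool_rot: [-0.001, -0.342, 0.94, 0.001]
contact_force: [0.1, 0.2, -0.1]
gripper_width: 0.274
grasp_force: 59.2
```

```bash
python3 - <<'E'
from h import *
from plant import manip
np.set_printoptions(precision=4,suppress=True)
s=manip.state();print(s["tool_pos"],s["contact_force"],fix(40,s["tool_rot"]))
f=manip.grab_frame("wrist");cv2.imwrite("pics/w4.png",f["frame"]);np.savez("pics/w4.npz",**f)
print(proj(f,[[.4078,-.2334,.0205],[.5088,-.229,.0205],[.5132,-.33,.0205],[.4122,-.3344,.0205]]))
E
```

```text
[ 0.4055 -0.2317  0.1177] [ 0.1173  0.2395 -0.0963] [-0.1263 -0.1516 -0.0317]
[[318.476  201.579 ]
 [253.3785 281.9316]
 [156.6022 221.7991]
 [216.6861 127.9299]]
```

View pics/w4.png

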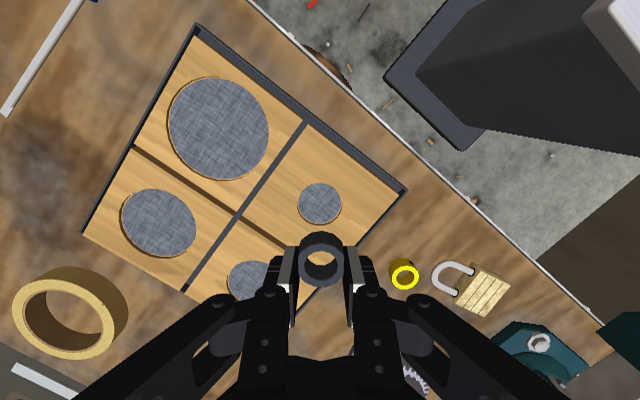

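Wrist view: collar-nest hole at (319.5,204), wheel's (218,129), pinion's (158,223); held collar ring around (321,256).

```bash
python3 - <<'E'
from h import *
np.set_printoptions(precision=4,suppress=True,linewidth=220)
f=load("w4");g=cv2.cvtColor(f["frame"],cv2.COLOR_BGR2GRAY)
print(g[226:300,321]); print(g[254,290:352])
t=np.array([.4055,-.2317,.1177])
c=np.array([-.766,-.643,0]) # toward camera
th=np.linspace(0,2*np.pi,73)
for off in(0,.003,.006):
  for z in(.0085,-.0075):
    for r in (.0135,.0085):
      p=proj(f,t+off*c+np.c_[r*np.cos(th),r*np.sin(th),0*th+z]);print(off,z,r,p.min(0),p.max(0))
hsv=cv2.cvtColor(f["frame"],cv2.COLOR_BGR2HSV);k=((hsv[...,1]<70)*255).astype(np.uint8);k[240:]=0
for q in cv2.findContours(k,0,1)[0]:
    if 800<cv2.contourArea(q)<12000: e=cv2.fitEllipse(q);print(np.array(e[0]),e[1],onz(f,e[0],.018))
E
```

```text
[169 166 166 168 142  24  27  30  30  31  30  28  30  29  28  29  34  53  74  71  71  71  70  69  85 136 168 164 161 158 156 156 157 160 167 175 181 184 165  46  25  30  30  31  30  29  29  30  32  31  31  30  31  40
  57  76  73  73  73  74  74  79 102 119 120 117 115 115 115 117 117 117 118 119]
[ 75  77  76  76  17  11  12  11  23  54  75  76  74  74  75  73  70  69  67  88 109 130 161 160 159 160 157 158 157 159 158 161 161 163 164 165 166 167 169 171 156 126  76  67  70  70  73  73  74  75  73  76  69  35
  12  12  12   9  72  77  75  74]
0 0.0085 0.0135 [297.1789 243.6819] [349.152 289.12 ]
0 0.0085 0.0085 [306.8083 252.4913] [339.5321 281.0866]
0 -0.0075 0.0135 [299.1723 230.3855] [346.5021 272.5338]
0 -0.0075 0.0085 [307.941  238.5237] [337.7413 265.0509]
0.003 0.0085 0.0135 [297.0331 238.304 ] [349.3349 284.3193]
0.003 0.0085 0.0085 [306.7235 247.2278] [339.6542 276.1862]
0.003 -0.0075 0.0135 [299.051  225.4251] [346.6534 268.0604]
0.003 -0.0075 0.0085 [307.8703 233.6593] [337.8421 260.4929]
0.006 0.0085 0.0135 [296.8854 232.8556] [349.5202 279.4591]
0.006 0.0085 0.0085 [306.6375 241.8961] [339.7779 271.2245]
0.006 -0.0075 0.0135 [298.9284 220.4057] [346.8064 263.5365]
0.006 -0.0075 0.0085 [307.7987 228.7377] [337.9441 255.883 ]
[157.3955 216.7028] (51.94388961791992, 77.19934844970703) [ 0.5102 -0.3324  0.018 ]
[319.092  202.6443] (39.30937576293945, 41.71940231323242) [ 0.4089 -0.2318  0.018 ]
[ 39.0386 181.9375] (50.16714096069336, 75.25285339355469) [ 0.5465 -0.4248  0.018 ]
[218.4305 128.0048] (93.7213363647461, 104.74578857421875) [ 0.4121 -0.3338  0.018 ]
[231.1611 156.0188] (212.2501220703125, 293.8949890136719) [ 0.4242 -0.3133  0.018 ]
[44.21   50.7709] (11.19796371459961, 228.81875610351562) [ 0.448  -0.4628  0.018 ]
```

>>> play_rows([
  [[0.0028, -0.0008, -0.03, 0, 0, 0, 0], [0, 0, -0.03, 0, 0, 0, 0], [0, 0, -0.02, 0, 0, 0, 0], [0, 0, -0.008, 0, 0, 0, 0], [0, 0, -0.004, 0, 0, 0, 0], [0, 0, 0, 0, 0, 0, 0]],
])

```text
time: 6.65
tool_pos: [0.4097, -0.2335, 0.0278]
tool_rot: [0.0, -0.342, 0.94, -0.0]
contact_force: [0.2, 0.4, -0.2]
gripper_width: 0.277
grasp_force: 59.2
```

>>> play_rows([
  [[-0.0008, 0.0005, -0.003, 0, 0, 0, 0], [0, 0, -0.0015, 0, 0, 0, 0], [0, 0, 0, 0, 0, 0, 0]],
])

```text
time: 6.95
tool_pos: [0.4092, -0.2333, 0.0245]
tool_rot: [0.0, -0.342, 0.94, -0.001]
contact_force: [-2.9, 1.7, 6.8]
gripper_width: 0.276
grasp_force: 60.0
```

>>> play_rows([
  [[0, 0, 0, 0, 0, 0, 0.5], [0, 0, 0, 0, 0, 0, 0.5], [0, 0, 0.005, 0, 0, 0, 0.5], [0, 0, 0.03, 0, 0, 0, 0.7], [0, 0, 0.04, 0, 0, 0, 0.75], [0.02, 0.02, 0.03, 0, 0, 0, 0.75], [0, 0, 0, 0, 0, 0, 0.75]],
])

```text
time: 7.65
tool_pos: [0.4323, -0.2135, 0.1336]
tool_rot: [0.003, -0.343, 0.939, -0.004]
contact_force: [0.5, 0.5, 1.3]
gripper_width: 0.753
grasp_force: 0.0
```

```bash
python3 - <<'E'
from h import *
from plant import manip
np.set_printoptions(precision=4,suppress=True)
s=manip.state();print(s["tool_pos"],s["contact_force"],fix(40,s["tool_rot"]))
f=manip.grab_frame("wrist");cv2.imwrite("pics/w5.png",f["frame"]);np.savez("pics/w5.npz",**f)
E
```

```text
[ 0.4323 -0.2135  0.1336] [0.5381 0.4963 1.2678] [ 0.2937  0.5294 -0.136 ]
```

View pics/w5.png

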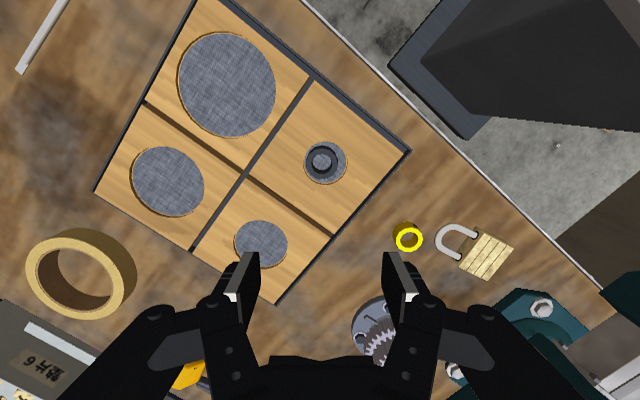

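Collar lies in its recess at (325,162), well inside. Back to the stack for the bearing.

>>> play_rows([
  [[0.009, 0.019, 0, 0.3, 0.5, 0, 0.75], [0.018, 0.04, 0, 0, 0, 0, 0.75], [0.018, 0.04, 0, 0, 0, 0, 0.75], [0.018, 0.04, 0, 0, 0, 0, 0.75], [0.0127, 0.0255, -0.005, 0, 0, 0, 0.75], [0, 0, -0.02, 0, 0, 0, 0.75], [0, 0, -0.005, 0, 0, 0, 0.75], [0, 0, 0, 0, 0, 0, 0.75]],
])

```text
time: 8.5
tool_pos: [0.5019, -0.048, 0.095]
tool_rot: [-0.005, -0.342, 0.94, 0.006]
contact_force: [-0.1, -1.1, 0.0]
gripper_width: 0.744
grasp_force: 0.0
```

```bash
python3 - <<'E'
from h import *
from plant import manip
s=manip.state();print(s["tool_pos"],fix(40,s["tool_rot"]),s["joint_pos"])
f=load("w5");hsv=cv2.cvtColor(f["frame"],cv2.COLOR_BGR2HSV);k=((hsv[...,1]<70)*255).astype(np.uint8);k[275:]=0
for q in cv2.findContours(k,0,1)[0]:
    if 800<cv2.contourArea(q)<12000: e=cv2.fitEllipse(q);print(np.array(e[0]),e[1],onz(f,e[0],.018))
E
```

```text
[ 0.5019338  -0.0480359   0.09501436] [-0.38470229 -0.80136466 -0.00909045] [-0.24485331 -0.10188676  2.00183687  0.00328267  1.25684134 -2.51497749]
[167.86791992 180.73947144] (62.670013427734375, 75.69886779785156) [ 0.51393972 -0.32886149  0.018     ]
[324.7260437 161.7727356] (40.41270446777344, 40.98834991455078) [ 0.40893133 -0.2317533   0.018     ]
[ 50.93169785 140.25540161] (49.303009033203125, 69.52340698242188) [ 0.54816511 -0.42550476  0.018     ]
[226.87998962  84.72679901] (93.11480712890625, 105.23007202148438) [ 0.41201256 -0.33372495  0.018     ]
[239.64642334 146.43469238] (234.8553924560547, 283.6954345703125) [ 0.44642285 -0.2969326   0.018     ]
[41.13544846 34.70160675] (10.920966148376465, 124.68523406982422) [ 0.47525926 -0.46516274  0.018     ]
```

>>> play_rows([
  [[0.006, -0.001, 0, -0.38, -0.8, 0, 0.75], [0, 0, 0, 0, 0, 0, 0.75], [0, 0, 0, 0, 0, 0, 0.75]],
])

```text
time: 8.8
tool_pos: [0.5105, -0.0497, 0.0983]
tool_rot: [0.003, -0.342, 0.94, -0.002]
contact_force: [-0.3, -0.5, 0.2]
gripper_width: 0.757
grasp_force: 0.0
```

>>> play_rows([
  [[0, 0, 0, 0, 0, 0, 0.75], [0, 0, 0, 0, 0, 0, 0.75]],
])

```text
time: 9.0
tool_pos: [0.5101, -0.0493, 0.0979]
tool_rot: [0.002, -0.342, 0.94, -0.001]
contact_force: [-0.1, -0.1, 0.1]
gripper_width: 0.749
grasp_force: 0.0
```

```bash
python3 - <<'E'
from h import *
from plant import manip
s=manip.state();print(s["tool_pos"],fix(40,s["tool_rot"]),s["joint_vel"].round(3))
E
```

```text
[ 0.51014756 -0.04929722  0.09788405] [ 0.06486769  0.32420721 -0.01491284] [ 0.002  0.002  0.002 -0.     0.    -0.   ]
```

>>> play_rows([
  [[-0.002, 0.0, -0.02, 0.06, 0.32, 0, 0.75], [0, 0, -0.012, 0, 0, 0, 0.75], [0, 0, 0, 0, 0, 0, 0.75], [0, 0, 0, 0, 0, 0, 0.75]],
])

```text
time: 9.4
tool_pos: [0.5077, -0.049, 0.0652]
tool_rot: [-0.001, -0.342, 0.94, 0.0]
contact_force: [0.2, 0.3, 0.5]
gripper_width: 0.749
grasp_force: 0.0
```

>>> play_rows([
  [[0, 0, 0, 0, 0, 0, 0], [0, 0, 0, 0, 0, 0, 0], [0, 0, 0, 0, 0, 0, 0], [0, 0, 0, 0, 0, 0, 0]],
])

```text
time: 9.8
tool_pos: [0.5084, -0.0488, 0.067]
tool_rot: [-0.0, -0.342, 0.94, 0.0]
contact_force: [-3.1, 1.2, 5.4]
gripper_width: 0.43
grasp_force: 59.3
```

>>> play_rows([
  [[0, 0, 0.006, 0, 0, 0, 0], [0, 0, 0.01, 0, 0, 0, 0], [0, 0, 0.02, 0, 0, 0, 0], [0, 0, 0.02, 0, 0, 0, 0], [0, 0, 0.01, 0, 0, 0, 0], [0, 0, 0, 0, 0, 0, 0]],
])

```text
time: 10.4
tool_pos: [0.5094, -0.0495, 0.1339]
tool_rot: [0.002, -0.342, 0.94, -0.001]
contact_force: [-0.6, -0.2, -1.0]
gripper_width: 0.432
grasp_force: 60.3
```

>>> play_rows([
  [[0, -0.02, 0, 0, 0, 0, 0], [0, -0.04, 0, 0, 0, 0, 0], [0, -0.04, 0, 0, 0, 0, 0], [0, -0.04, 0, 0, 0, 0, 0], [0, -0.025, 0, 0, 0, 0, 0], [0, -0.0135, -0.02, 0, 0, 0, 0], [0, 0, -0.03, 0, 0, 0, 0], [0, 0, -0.02, 0, 0, 0, 0], [0, 0, 0, 0, 0, 0, 0], [0, 0, 0, 0, 0, 0, 0]],
])

```text
time: 11.4
tool_pos: [0.5074, -0.2272, 0.0607]
tool_rot: [-0.001, -0.342, 0.94, 0.001]
contact_force: [0.3, -0.2, -0.7]
gripper_width: 0.433
grasp_force: 60.4
```

```bash
python3 - <<'E'
from h import *
from plant import manip
s=manip.state();print(s["tool_pos"],fix(40,s["tool_rot"]),s["gripper_width"])
E
```

```text
[ 0.50738205 -0.22721681  0.06067205] [-0.06104045 -0.13110275 -0.03631263] 0.43338516746353234
```

>>> play_rows([
  [[0.002, -0.0008, -0.02, 0, 0, 0, 0], [0, 0, -0.011, 0, 0, 0, 0], [0, 0, -0.003, 0, 0, 0, 0], [0, 0, -0.002, 0, 0, 0, 0], [0, 0, 0, 0, 0, 0, 0], [0, 0, 0, 0, 0, 0, 0]],
])

```text
time: 12.0
tool_pos: [0.5104, -0.2286, 0.0263]
tool_rot: [0.0, -0.342, 0.94, -0.0]
contact_force: [-0.3, -0.4, -1.1]
gripper_width: 0.431
grasp_force: 60.4
```

>>> play_rows([
  [[-0.0005, 0, -0.002, 0, 0, 0, 0], [0, 0, -0.0015, 0, 0, 0, 0], [0, 0, 0, 0, 0, 0, 0]],
])

```text
time: 12.3
tool_pos: [0.5101, -0.2288, 0.024]
tool_rot: [-0.0, -0.342, 0.94, -0.0]
contact_force: [-3.8, 1.1, 8.1]
gripper_width: 0.435
grasp_force: 61.4
```

>>> play_rows([
  [[0, 0, 0, 0, 0, 0, 0.6], [0, 0, 0, 0, 0, 0, 0.6], [0, 0, 0.005, 0, 0, 0, 0.6], [0, 0, 0.03, 0, 0, 0, 0.8], [0, 0, 0.04, 0, 0, 0, 0.9], [0, 0.02, 0.03, 0, 0, 0, 0.9], [0, 0.03, 0, 0, 0, 0, 0.9], [0, 0.03, 0, 0, 0, 0, 0.9], [0, 0.03, 0, 0, 0, 0, 0.9], [0, 0.03, 0, 0, 0, 0, 0.9]],
])

```text
time: 13.3
tool_pos: [0.5093, -0.0873, 0.1273]
tool_rot: [-0.0, -0.342, 0.94, 0.0]
contact_force: [0.9, -0.1, -1.1]
gripper_width: 0.9
grasp_force: 0.0
```

>>> play_rows([
  [[0, 0.025, 0, 0, 0, 0, 0.9], [-0.001, 0.014, -0.02, 0, 0, 0, 0.9], [0, 0, -0.02, 0, 0, 0, 0.9], [0, 0, 0, 0, 0, 0, 0.9], [0, 0, 0, 0, 0, 0, 0.9]],
])

```text
time: 13.8
tool_pos: [0.5083, -0.0494, 0.087]
tool_rot: [-0.001, -0.342, 0.94, 0.0]
contact_force: [0.7, 0.2, 0.3]
gripper_width: 0.902
grasp_force: 0.0
```

```bash
python3 - <<'E'
from h import *
from plant import manip
s=manip.state();print(s["tool_pos"],fix(40,s["tool_rot"]),s["gripper_width"])
f=manip.grab_frame("wrist");cv2.imwrite("pics/w6.png",f["frame"]);np.savez("pics/w6.npz",**f)
print(proj(f,[[.508,-.049,.084],[.508,-.049,.06],[.5095,-.228,.032]]))
E
```

```text
[ 0.50827676 -0.04940094  0.08701744] [-0.01394395 -0.07440048 -0.02956545] 0.9015171412514159
[[323.95267226 255.92819743]
 [323.50620476 236.94453267]
 [ 92.69883     43.58299293]]
```

View pics/w6.png

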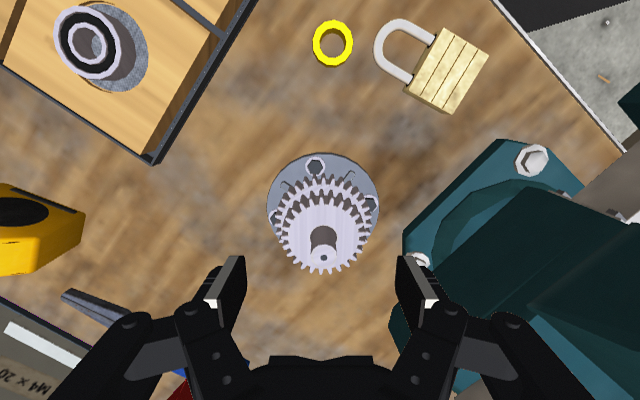

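Bearing sits in its recess (90,43), as projected. Shaft tip at (323,257), centred between the fingers; the pinion is free on top.

>>> play_rows([
  [[0, 0, -0.02, 0, 0, 0, 0.9], [0, 0, -0.015, 0, 0, 0, 0.9], [0, 0, -0.008, 0, 0, 0, 0.9], [0, 0, 0, 0, 0, 0, 0.9], [0, 0, 0, 0, 0, 0, 0.9], [0, 0, 0, 0, 0, 0, 0], [0, 0, 0, 0, 0, 0, 0], [0, 0, 0, 0, 0, 0, 0], [0, 0, 0, 0, 0, 0, 0]],
])

```text
time: 14.75
tool_pos: [0.5084, -0.0487, 0.0453]
tool_rot: [-0.0, -0.342, 0.94, 0.001]
contact_force: [-3.7, 3.0, 7.2]
gripper_width: 0.596
grasp_force: 64.8
```

>>> play_rows([
  [[0, 0, 0.006, 0, 0, 0, 0], [0, 0, 0.01, 0, 0, 0, 0], [0, 0, 0.02, 0, 0, 0, 0], [0, 0, 0.02, 0, 0, 0, 0], [0, 0, 0.02, 0, 0, 0, 0], [0, 0, 0.01, 0, 0, 0, 0], [0, 0, 0, 0, 0, 0, 0]],
])

```text
time: 15.45
tool_pos: [0.5098, -0.0498, 0.1322]
tool_rot: [0.001, -0.342, 0.94, -0.001]
contact_force: [-0.2, -0.1, -2.5]
gripper_width: 0.597
grasp_force: 63.9
```

>>> play_rows([
  [[0, -0.02, 0, 0, 0, 0, 0], [0, -0.035, 0, 0, 0, 0, 0], [0, -0.035, 0, 0, 0, 0, 0], [0.001, -0.035, 0, 0, 0, 0, 0], [0.001, -0.035, 0, 0, 0, 0, 0], [0.001, -0.035, 0, 0, 0, 0, 0], [0.001, -0.035, 0, 0, 0, 0, 0], [0, -0.03, 0, 0, 0, 0, 0], [0, -0.019, 0, 0, 0, 0, 0], [0, 0, -0.02, 0, 0, 0, 0]],
])

```text
time: 16.45
tool_pos: [0.5138, -0.3321, 0.1123]
tool_rot: [0.001, -0.341, 0.94, -0.003]
contact_force: [0.6, 0.6, -1.8]
gripper_width: 0.594
grasp_force: 63.9
```

>>> play_rows([
  [[0, 0, -0.03, 0, 0, 0, 0], [0, 0, -0.015, 0, 0, 0, 0], [0, 0, 0, 0, 0, 0, 0], [0, 0, 0, 0, 0, 0, 0]],
])

```text
time: 16.85
tool_pos: [0.5125, -0.328, 0.0649]
tool_rot: [-0.0, -0.343, 0.94, 0.0]
contact_force: [1.0, -0.6, -2.5]
gripper_width: 0.598
grasp_force: 63.7
```

```bash
python3 - <<'E'
from h import *
from plant import manip
s=manip.state();print(s["tool_pos"],fix(40,s["tool_rot"]),s["gripper_width"],s["joint_pos"])
E
```

```text
[ 0.51249056 -0.32802828  0.06487767] [-0.02839253 -0.06369214 -0.05956705] 0.5976224826796568 [-6.91456291e-01  1.71124951e-01  1.77721855e+00 -3.52396472e-04
  1.19442131e+00 -2.96129424e+00]
```

Contact expected at TCP ≈ 0.022.

>>> play_rows([
  [[0.001, -0.001, -0.02, 0, 0, 0, 0], [0, 0, -0.015, 0, 0, 0, 0], [0, 0, -0.004, 0, 0, 0, 0], [0, 0, -0.002, 0, 0, 0, 0], [0, 0, 0, 0, 0, 0, 0], [0, 0, 0, 0, 0, 0, 0]],
])

```text
time: 17.45
tool_pos: [0.514, -0.3298, 0.0249]
tool_rot: [0.0, -0.342, 0.94, -0.0]
contact_force: [0.4, -0.9, -3.3]
gripper_width: 0.598
grasp_force: 63.8
```

>>> play_rows([
  [[0, 0.0005, -0.0025, 0, 0, 0, 0], [0, 0, -0.0015, 0, 0, 0, 0], [0, 0, 0, 0, 0, 0, 0]],
])

```text
time: 17.75
tool_pos: [0.5142, -0.3295, 0.0224]
tool_rot: [-0.0, -0.342, 0.94, -0.0]
contact_force: [-2.2, 2.0, 7.4]
gripper_width: 0.597
grasp_force: 64.8
```

>>> play_rows([
  [[0, 0, 0, 0, 0, 0, 0.75], [0, 0, 0, 0, 0, 0, 0.75], [0, 0, 0.005, 0, 0, 0, 0.75], [0, 0, 0.03, 0, 0, 0, 0.9], [0, 0, 0.04, 0, 0, 0, 1], [0, 0.02, 0.03, 0, 0, 0, 1], [-0.001, 0.035, 0, 0, 0, 0, 1], [-0.001, 0.035, 0, 0, 0, 0, 1], [-0.001, 0.035, 0, 0, 0, 0, 1], [-0.001, 0.035, 0, 0, 0, 0, 1]],
])

```text
time: 18.75
tool_pos: [0.5094, -0.1677, 0.1254]
tool_rot: [0.0, -0.342, 0.94, -0.0]
contact_force: [0.5, -0.0, 0.9]
gripper_width: 1.001
grasp_force: 0.0
```

>>> play_rows([
  [[-0.001, 0.035, 0, 0, 0, 0, 1], [0, 0.035, 0, 0, 0, 0, 1], [0, 0.03, 0, 0, 0, 0, 1], [0, 0.019, -0.02, 0, 0, 0, 1], [0, 0, -0.02, 0, 0, 0, 1], [0, 0, 0, 0, 0, 0, 1], [0, 0, 0, 0, 0, 0, 1]],
])

```text
time: 19.45
tool_pos: [0.5084, -0.05, 0.0852]
tool_rot: [-0.0, -0.342, 0.94, 0.0]
contact_force: [0.2, 0.7, 0.6]
gripper_width: 1.0
grasp_force: 0.0
```

```bash
python3 - <<'E'
from h import *
from plant import manip
s=manip.state();print(s["tool_pos"],fix(40,s["tool_rot"]),s["gripper_width"])
E
```

```text
[ 0.50839515 -0.04998725  0.08517574] [-0.00661178 -0.05673771 -0.02657585] 0.999919380797549
```

>>> play_rows([
  [[-0.0004, 0.001, -0.02, 0, 0, 0, 1], [0, 0, -0.02, 0, 0, 0, 1], [0, 0, -0.012, 0, 0, 0, 1], [0, 0, -0.006, 0, 0, 0, 1], [0, 0, -0.003, 0, 0, 0, 1], [0, 0, 0, 0, 0, 0, 1], [0, 0, 0, 0, 0, 0, 1]],
])

```text
time: 20.15
tool_pos: [0.5088, -0.0491, 0.0248]
tool_rot: [0.0, -0.342, 0.94, -0.0]
contact_force: [-0.3, 0.2, 1.0]
gripper_width: 1.004
grasp_force: 0.0
```

>>> play_rows([
  [[0, 0, 0, 0, 0, 0, 0], [0, 0, 0, 0, 0, 0, 0], [0, 0, 0, 0, 0, 0, 0], [0, 0, 0, 0, 0, 0, 0]],
])

```text
time: 20.55
tool_pos: [0.5085, -0.0487, 0.0259]
tool_rot: [-0.0, -0.342, 0.94, 0.0]
contact_force: [-4.6, 2.3, 10.7]
gripper_width: 0.762
grasp_force: 63.5
```

rel ≈ +2 mm. Lift by 0.1 in all.

>>> play_rows([
  [[0, 0, 0.006, 0, 0, 0, 0], [0, 0, 0.01, 0, 0, 0, 0], [0, 0, 0.02, 0, 0, 0, 0], [0, 0, 0.025, 0, 0, 0, 0], [0, 0, 0.025, 0, 0, 0, 0], [0, 0, 0.015, 0, 0, 0, 0], [0, 0, 0, 0, 0, 0, 0]],
])

```text
time: 21.25
tool_pos: [0.5098, -0.0493, 0.1278]
tool_rot: [0.002, -0.342, 0.94, -0.001]
contact_force: [0.4, 0.4, -3.1]
gripper_width: 0.763
grasp_force: 69.3
```

>>> play_rows([
  [[-0.006, -0.018, 0, 0, 0, 0, 0], [-0.011, -0.032, 0, 0, 0, 0, 0], [-0.011, -0.032, 0, 0, 0, 0, 0], [-0.011, -0.032, 0, 0, 0, 0, 0], [-0.011, -0.032, 0, 0, 0, 0, 0], [-0.011, -0.032, 0, 0, 0, 0, 0], [-0.011, -0.032, 0, 0, 0, 0, 0], [-0.011, -0.032, 0, 0, 0, 0, 0], [-0.009, -0.026, 0, 0, 0, 0, 0], [-0.005, -0.0165, 0, 0, 0, 0, 0]],
])

```text
time: 22.25
tool_pos: [0.4095, -0.3343, 0.1232]
tool_rot: [-0.001, -0.341, 0.94, 0.001]
contact_force: [0.6, 0.1, -3.6]
gripper_width: 0.764
grasp_force: 69.3
```

>>> play_rows([
  [[0, 0, -0.02, 0, 0, 0, 0], [0, 0, -0.03, 0, 0, 0, 0], [0, 0, -0.015, 0, 0, 0, 0], [0, 0, 0, 0, 0, 0, 0], [0, 0, 0, 0, 0, 0, 0]],
])

```text
time: 22.75
tool_pos: [0.4112, -0.333, 0.0599]
tool_rot: [-0.0, -0.343, 0.94, 0.0]
contact_force: [0.9, -0.3, -3.2]
gripper_width: 0.765
grasp_force: 69.3
```

```bash
python3 - <<'E'
from h import *
from plant import manip
s=manip.state();print(s["tool_pos"],fix(40,s["tool_rot"]),s["gripper_width"],s["joint_pos"])
f=manip.grab_frame("wrist");cv2.imwrite("pics/w7.png",f["frame"]);np.savez("pics/w7.npz",**f)
E
```

```text
[ 0.41117533 -0.33303924  0.05985176] [-0.03710382 -0.0591462  -0.06261796] 0.7650726681022543 [-8.21315397e-01 -1.44796952e-03  1.97109352e+00 -3.41830272e-04
  1.17312427e+00 -3.09120375e+00]
```

View pics/w7.png

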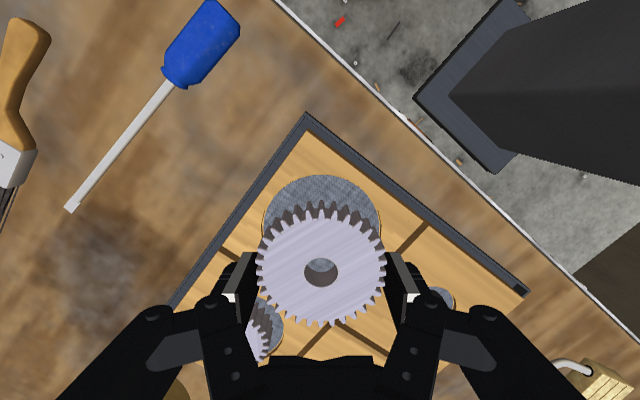

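Wheel held level, bore at (321,272), over its recess; part of the pinion is visible in its own nest at (262,335).

```bash
python3 - <<'E'
from h import *
f=load("w7");t=np.array([.4112,-.333,.0599]);print(proj(f,[t+[0,0,.014]]),onz(f,(321,272),t[2]+.014)-t)
E
```

```text
[[323.34550483 273.00210246]] [ 0.00031368 -0.00127483  0.014     ]
```

>>> play_rows([
  [[0.001, -0.0005, -0.02, 0, 0, 0, 0], [0, 0, -0.01, 0, 0, 0, 0], [0, 0, -0.005, 0, 0, 0, 0], [0, 0, 0, 0, 0, 0, 0], [0, 0, 0, 0, 0, 0, 0]],
])

```text
time: 23.3
tool_pos: [0.4124, -0.3342, 0.0256]
tool_rot: [-0.0, -0.342, 0.94, -0.0]
contact_force: [-0.0, -0.0, -3.0]
gripper_width: 0.762
grasp_force: 69.3
```

>>> play_rows([
  [[0, 0.0005, -0.004, 0, 0, 0, 0], [0, 0, -0.002, 0, 0, 0, 0], [0, 0, -0.001, 0, 0, 0, 0], [0, 0, 0, 0, 0, 0, 0]],
])

```text
time: 23.7
tool_pos: [0.4123, -0.3336, 0.019]
tool_rot: [-0.0, -0.342, 0.94, 0.0]
contact_force: [-3.0, 4.4, 4.5]
gripper_width: 0.762
grasp_force: 70.2
```

Contact at the expected height. Release, lift and look.

>>> play_rows([
  [[0, 0, 0, 0, 0, 0, 0.95], [0, 0, 0, 0, 0, 0, 0.95], [0, 0, 0.005, 0, 0, 0, 1], [0, 0, 0.03, 0, 0, 0, 1], [0, 0, 0.04, 0, 0, 0, 1], [0.01, 0.015, 0.04, 0, 0, 0, 1], [0.02, 0.03, 0.03, 0, 0, 0, 1], [0.02, 0.03, 0.02, 0, 0, 0, 1], [0, 0.02, 0, 0, 0, 0, 1], [0, 0, 0, 0, 0, 0, 1]],
])

```text
time: 24.7
tool_pos: [0.463, -0.2369, 0.1845]
tool_rot: [0.001, -0.344, 0.939, -0.001]
contact_force: [-0.8, -0.9, 0.8]
gripper_width: 0.999
grasp_force: 0.0
```

```bash
python3 - <<'E'
from h import *
from plant import manip
f=manip.grab_frame("wrist");print(manip.state()["tool_pos"],manip.state()["contact_force"])
g=manip.grab_frame("scene")["frame"][200:330,230:440];g=cv2.resize(g,(646,400),interpolation=cv2.INTER_CUBIC)
cv2.imwrite("pics/w8.png",f["frame"]);cv2.imwrite("pics/s8.png",g)
E
```

```text
[ 0.46239747 -0.23778309  0.18354791] [-0.20412656 -0.27507942 -0.72570872]
```

View pics/w8.png

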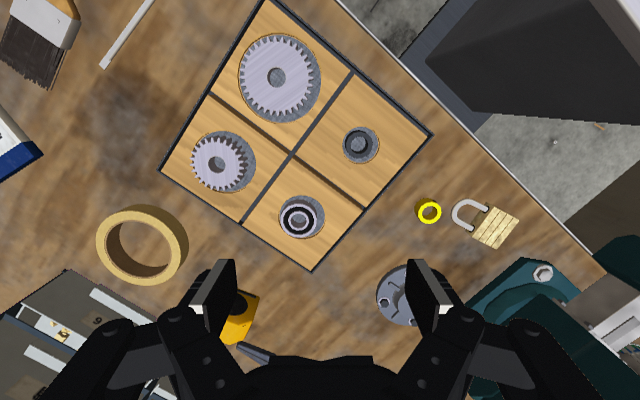

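View pics/s8.png

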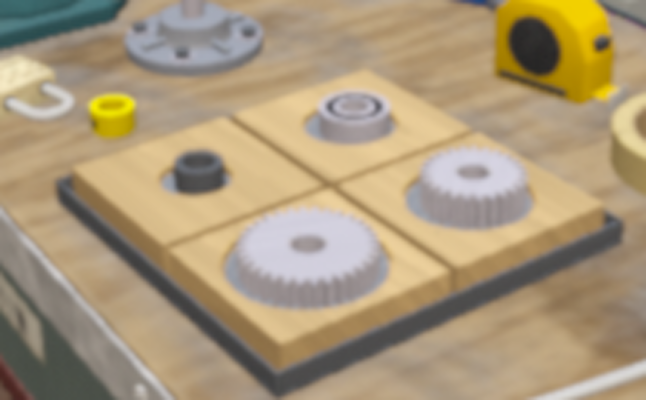

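All four parts lie flat in their own recesses: wheel (277,77), pinion (220,162), bearing (300,217), collar (361,144). The shaft is bare and the gripper is clear.

```bash
python3 -c "
from plant import manip
print(manip.job_done())"
```

```text
the job is handed in; nothing more can be done
None
```

I stripped the shaft in the order asked and handed the job in at about 25 s: collar, bearing, pinion and gear wheel each lie flat in their own nest, released and clear of the gripper in the final camera views.

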